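# Close the tile press through its guard window

### The arm

A 6-joint arm with a two-finger parallel gripper is mounted at the origin on the work surface. World frame = base frame: x ahead of the robot, y to its left, z up, the work surface at z = 0. Lengths are in m, angles in rad, forces in N, time in s.
With the tool pointing down it reaches from about 0.35 to 0.975 m from the base axis. Payload 7.1 kg.
Tool frame: the origin (TCP) lies at the very end of the fingers, on their centre line; the grasp point (between the pads) lies 19 mm behind it; z points along the fingers, y is the direction in which the jaws open and shut (so a half turn about z gives the same grasp; the last joint's range is limited). The gripper opens to 88 mm and grips with 3 to 60 N. Pads are 20 mm wide; open, the fingers measure 115 mm over their backs; the gripper's body (75 mm by 178 mm) begins 61 mm behind the grasp point.
Start: joints at [-1.262, 0.423, 1.63, -0, 1.089, -0.019], TCP at [0.201, -0.592, 0.223] pointing down, gripper open.
Joint ranges: [-3, 3], [-0.9, 2.11], [0.09, 2.58], [-1.31, 4.45], [0.11, 2.69], [-2.54, 2.54]. Speed limits (rad/s): [2.39, 2.39, 3.01, 3.14, 3.14, 3.14].

### API

Orientations are given as a unit quaternion [x, y, z, w].
In Python, from cell import r gives the robot as it stands.
- The arm moves only by the shell command python3 -m inch 'ROWS' [FORCE]. ROWS is text: rows parted by semicolons, each of 7 numbers parted by spaces: the shift along the world's x, y, z in m, then the turn, a rotation vector about the world's x, y, z in rad, then the finger opening in m, from 0 to 0.0878. A call has 1 to 10 rows; each row is the pose to reach, as a shift and turn from the pose commanded when the call began; what a row does not reach only later rows make up. A row lasts 1/10 s, in which the tool goes at most 50 mm and 8.59 degrees, less where a joint would pass 70% of its speed; a pose out of reach is approached as far as the arm can. A call with a gripper value outside its range is refused whole. The fingers move at their own pace and stop on an object; FORCE is the grip in N (left out, the last holds). Time passes only in rows, so rows that repeat a pose let the fingers close. It gives the time, the measured TCP pose, the force and the opening at its end, in the units of the state.
- r.observe(): the state, without advancing time (a new reading comes with each control period).
- r.get_image(name): name is "side" or "top" or "wrist"; returns a dict with "pixels" (400x640x3 uint8, red, green, blue), "intrinsics" (3x3 intrinsics, pixels), "extrinsics" (4x4, takes a point from camera to world coordinates). Camera axes: x right, y down, z forward; pixel columns grow to the right and rows downward; lengths in m; the calibration is good to about 2 mm. A picture is of the moment at which its call begins. There is no depth.
- r.job_done(): hands the job in, once; it reports no verdict.
The state is a dict: "time": time; "qpos": joint angles; "joint_vel": joint speeds; "joint_efforts": joint torques, N m; "tcp_pos": TCP position; "orientation": TCP orientation; "wrist_force": force on the tool from outside, world axes, zero at the start; "torque": the same for the moment, N m; "grip_width": opening from 0.0 (shut) to 1.0 (fully open).
Only numpy, scipy, OpenCV 4.12 (cv2) and the standard library are available. Lean on these libraries where they do the work, as an engineer would, in place of code of your own. Each camera call takes 0.05 s, during which the arm holds its last target.

### The job

Press the tile in the bench press. Push the rectangular plaster mould along its guide lane until it is fully home against the two stops; then reach down through the window of the lever's guard cage, press the lever pad all the way down without touching the cage, keep it down for a good second, let it come back up and withdraw. Do not lift the mould, do not move the lever while the mould is out, and leave the pots and tools where they are.

Things in the scene. Friction and masses are not known exactly. Their poses are not given: they have to be found in the camera images.
- press: Low grey bench press for clay tiles, fixed to the table. Origin: on the table, at the middle of its bed; x points along the guide lane, from the open loading end to the rear housing; y left, z up. Bed 260 x 310 mm (x -130 to 130, y -150 to 160), top 12 mm above the table. Rear housing at x 100 to 130, top 95 mm above the table.
- lane_end (a point): Point on the bed (12 mm above the table) at the end of the guide lane, midway between the two stops, in the plane of their faces: x = 70, y = -85 mm in the press's frame. The lane reaches 190 mm from here towards -x of the press, between steel rails 78 mm apart inside, tops 26 mm above the table; the stops' tops are at 34 mm.
- platen_low (a point): Centre of the underside of the platen (60 x 32 mm), which hangs over the lane's far end, 56 mm above the table when raised, x = 20, y = -85 mm in the press's frame; a bar goes back from it to the housing. Its top, 83 mm above the table at most, starts at x = -10. Geared to the lever, it goes down 21 mm at full press, into the mould.
- mould: Loose cream plaster mould, 100 (x) x 70 (y) x 36 mm high, open on top, 10 mm walls, a brown clay tile inside; 0.45 to 0.75 kg. Stands on the bed in the lane, 45 to 85 mm short of the stops, roughly straight. Origin: centre of its underside. Fully home, its far end touches the stops: its origin is at x = 20, y = -85 mm in the press's frame and its near end at x = -30.
- guard: Steel cage round the lever, part of the press, at its left (y = 95 mm in the press's frame): flat level top frame 118 (x) x 108 (y) x 6 mm with a window 90 (x) x 80 mm (y), on bars at the front and sides. Not to be touched. Origin: centre of the window, level with the frame's top face (98 mm above the table); axes as the press's.
- lever_pad (a point): Centre of the top face of the lever's dark wooden pad (42 x 40 mm, 8 mm thick), straight under the middle of the window, 14 mm below the guard's top face when the lever is up. The lever runs from the pad along +x to its hinge 115 mm away. Fully pressed the pad has gone down 16 mm.
- lever (a joint): Angle of the lever in rad: 0 up, 0.14 fully down at its stop. A spring raises it again when released; at the pad it takes about 4 N to start and about 8 N to hold fully down.
- pinch_bowl: Bystander: small terracotta bowl, 52 mm across, 28 high, standing on the press's bed between the lane and the guard. Origin: centre of its underside.
- modelling_brush: Bystander: brush 170 mm long lying on the table to the right of the press. Origin: its underside, x along it.
- big_bowl: Bystander: terracotta bowl, 140 mm across, 60 high, to the left. Origin: centre of its underside.
- cup: Bystander: terracotta cup, 72 mm across, 75 high, to the left. Origin: centre of its underside.
- slip_jar: Bystander: glass jar with a steel lid, 70 mm across, 100 high, to the right. Origin: centre of its underside.
- round_mould: Bystander: round plaster disc, 90 mm across, 35 high, to the right; not the mould of this job. Origin: centre of its underside.
- spatula: Bystander: spatula 200 mm long lying on the table to the right. Origin: its underside, x along it.
Things that resemble listed ones, but are neither listed nor needed, are in the scene too. What is shaped like the mould but red or yellow is not meant.

How it is judged:
On the way, in this order (a step that is already met when the one before it is completed fails the run):
1. the mould is pushed fully home against the stops (x of mould in the frame of press above 0.015 m and angle between mould's own z axis and vertical below 0.05 rad and height (world z) of mould below 0.017 m), for 0.2 s.
2. the lever is kept fully down for 0.8 s, the mould being home (all of step 1 and value of joint lever above 0.12 rad), for 0.8 s.
At the end, for the whole second after the job is handed in: The mould stands flat on the bed within 5 mm of the stops, at rest, and the lever has come back up (under 0.02 rad) (all of step 1 and value of joint lever below 0.02 rad and linear speed of mould below 0.01 m/s); the robot touches nothing.
It fails at once if the robot touches the guard cage (contact force between any of the fingers, the arm and guard above 0.5 N).
It fails at once if the mould is lifted or tipped (height (world z) of mould above 0.022 m or angle between mould's own z axis and vertical above 0.2 rad).
It fails at once if the lever is pressed while the mould is not home (value of joint lever above 0.05 rad and x of mould in the frame of press below 0.01 m).
It fails at once if a pot or tool is moved more than 25 mm (distance of any of pinch_bowl, modelling_brush, big_bowl, cup, slip_jar, round_mould, spatula from where it was at the start of the episode above 0.025 m).
It also fails if it takes over 48 s, if anything falls off the work surface, if the arm or the gripper's body presses on something with over 40 N, if the wrist force passes 120 N, or if a joint passes its speed limit or range.

## Working session

There is one attempt and no reset: what is moved stays moved. The work goes in short steps, Python scripts to look and compute and a shell command to move; the robot and the scene stay as the last step left them, time stands still between calls to the robot, and variables do not carry over. Pictures are saved under pics/ and viewed, and the job is handed in when it is done.

```bash
ls; mkdir -p pics
python3 - <<'E'
from cell import r
import cv2
for n in("side","top","wrist"):
    d=r.get_image(n); cv2.imwrite(f"pics/{n}0.png",d["pixels"][:,:,::-1]); print(n,d["intrinsics"].round(1).tolist(),d["extrinsics"].round(3).tolist())
print(r.observe())
E
```

```text
pics
side [[392.8, 0.0, 325.8], [0.0, 392.8, 207.6], [0.0, 0.0, 1.0]] [[-0.909, -0.23, 0.349, 0.208], [-0.417, 0.511, -0.751, 0.795], [-0.006, -0.828, -0.561, 0.705], [0.0, 0.0, 0.0, 1.0]]
top [[450.6, 0.0, 318.3], [0.0, 450.6, 199.5], [0.0, 0.0, 1.0]] [[0.001, -0.998, 0.064, 0.474], [-1.0, -0.001, 0.002, -0.014], [-0.002, -0.064, -0.998, 1.681], [0.0, 0.0, 0.0, 1.0]]
wrist [[286.4, 0.0, 318.9], [0.0, 286.4, 202.1], [0.0, 0.0, 1.0]] [[0.323, -0.904, -0.282, 0.279], [-0.947, -0.308, -0.095, -0.566], [-0.001, 0.298, -0.955, 0.384], [0.0, 0.0, 0.0, 1.0]]
{'time': 0.15, 'qpos': array([-1.26200180e+00,  4.23661152e-01,  1.63050246e+00,  1.23628829e-06,
        1.08860477e+00, -1.90197775e-02]), 'joint_vel': array([-0.00201827, -0.00123838, -0.00099864, -0.0009199 , -0.00030275,
        0.00042774]), 'joint_efforts': array([ 2.57775637e-04, -5.44983637e+01, -2.73920470e+01,  6.42990530e-02,
        2.04103219e-02, -7.20085086e-05]), 'tcp_pos': array([ 0.20111582, -0.59130201,  0.22208757]), 'orientation': array([ 9.86597145e-01,  1.63173917e-01, -8.43347596e-05, -5.81784434e-04]), 'wrist_force': array([ 0.01933918, -0.13700775,  0.06091107]), 'torque': array([ 0.03521794, -0.0107648 , -0.03533995]), 'grip_width': 0.9996908478739759}
```

View pics/top0.png

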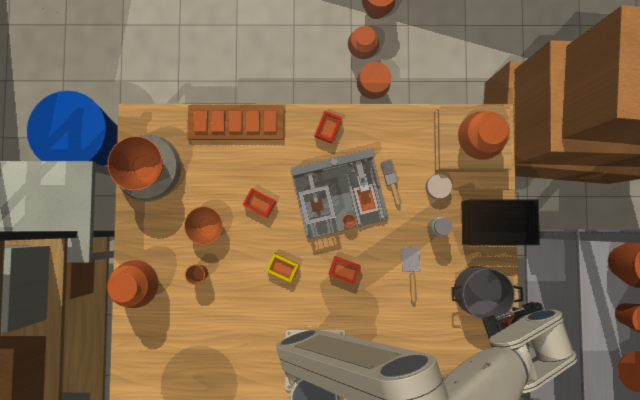

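View pics/side0.png

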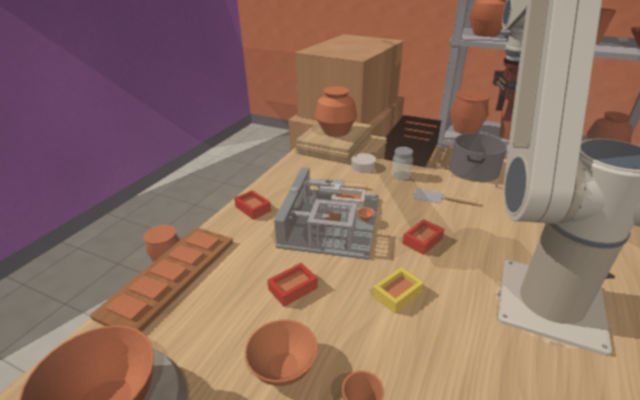

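View pics/wrist0.png

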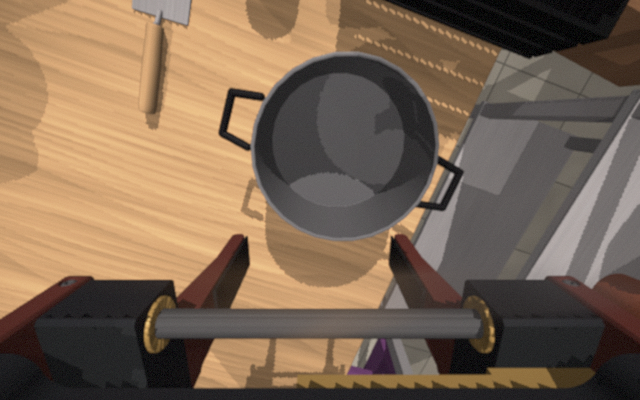

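The top view shows the press around (340,192), with the mould in its lane at about (364,199), the pinch bowl at (349,220) and the cage at about (317,203). I'll enlarge that area.

Run:
```python
import cv2
a=cv2.imread("pics/top0.png")[140:250,280:400]
cv2.imwrite("pics/top0c.png",cv2.resize(a,None,fx=5.4,fy=5.4,interpolation=cv2.INTER_CUBIC)[:600])
a=cv2.imread("pics/side0.png")[160:265,265:395]
cv2.imwrite("pics/side0c.png",cv2.resize(a,None,fx=5.5,fy=5.5,interpolation=cv2.INTER_CUBIC))
```

```text
(no output)
```

View pics/top0c.png

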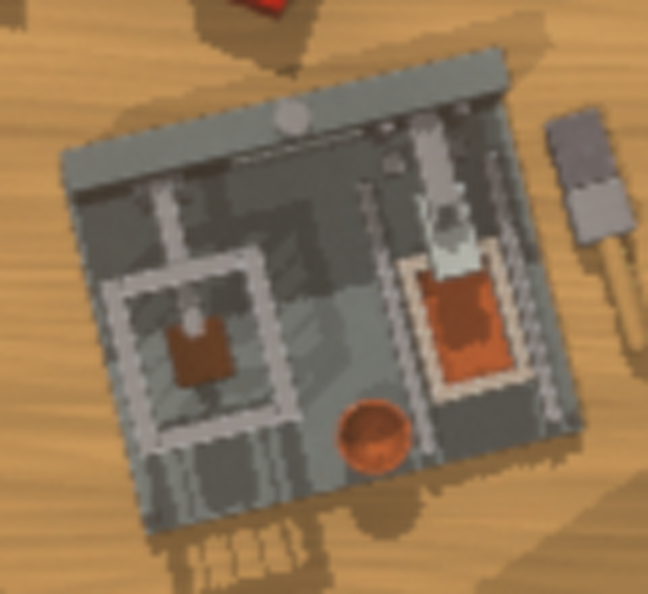

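View pics/side0c.png

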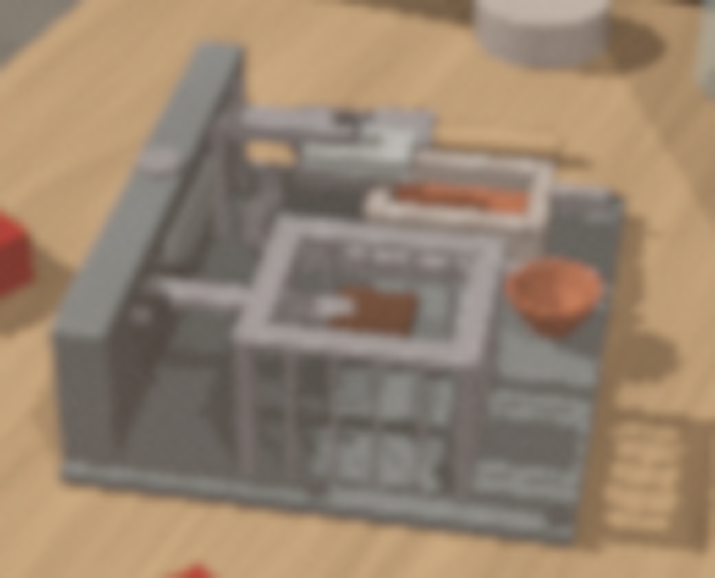

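```bash
cat > h.py <<'E'
import numpy as np
from scipy.optimize import least_squares
from scipy.spatial.transform import Rotation as R
def proj(d,P):
    T=np.linalg.inv(d["extrinsics"]); c=P@T[:3,:3].T+T[:3,3]; q=c@d["intrinsics"].T; return q[:,:2]/q[:,2:]
def ray(d,px,z):
    E=d["extrinsics"]; v=E[:3,:3]@np.linalg.solve(d["intrinsics"],[*px,1]); o=E[:3,3]; return o+v*(z-o[2])/v[2]
def place(p,P):
    c,s=np.cos(p[2]),np.sin(p[2]); P=np.asarray(P,float); return np.c_[p[0]+c*P[:,0]-s*P[:,1],p[1]+s*P[:,0]+c*P[:,1],P[:,2]]
def fit(obs,x0,zfree=False):
    f=lambda p:np.concatenate([(proj(d,place(p,np.array(P)/1000))-np.array(px)).ravel() for d,P,px in obs])
    s=least_squares(f,x0,loss="soft_l1"); return s.x,f(s.x)
E
python3 - <<'E'
from h import *
from cell import r
t=r.get_image("top"); s=r.get_image("side")
tc=lambda a:[((u+.5)/5.4-.5+280,(v+.5)/5.4-.5+140) for u,v in a]
sc=lambda a:[((u+.5)/5.5-.5+265,(v+.5)/5.5-.5+160) for u,v in a]
PT=[(130,160,95),(130,-150,95),(100,-150,95),(-130,160,12),(-130,-150,12),(59,149,98),(59,41,98),(-59,41,98),(-59,149,98)]
UT=tc([(62,152),(500,47),(509,90),(150,530),(582,430),(104,286),(262,247),(298,416),(150,450)])
PS=[(-59,149,98),(59,149,98),(59,41,98),(-59,41,98),(-130,160,12),(130,160,95),(100,160,95)]
US=sc([(483,360),(238,338),(280,215),(505,240),(575,540),(57,335),(112,340)])
np.set_printoptions(suppress=True,precision=3)
for o in ([(t,PT,UT)],[(s,PS,US)],[(t,PT,UT),(s,PS,US)]):
    p,e=fit(o,[.5,0,.2]); print(p,np.round(e,1))
M=[(-50,35,48),(-50,-35,48),(50,-35,48),(50,35,48)]
m,e=fit([(t,M,tc([(431,402),(538,377),(497,237),(398,262)]))],[.5,-.1,.2]);print("mould",m,e.round(1))
c,sn=np.cos(p[2]),np.sin(p[2]);d=m[:2]-p[:2];print("in press",c*d[0]+sn*d[1],-sn*d[0]+c*d[1],m[2]-p[2])
for n,q in dict(pad=(0,95,84),bowl=(-100,0,40),near=(m[0]*0-110,-85,40)).items(): print(n,place(p,[np.array(q)/1e3]))
# side-view mould near-top edge etc
print("bowl",ray(t,tc([(375,437)])[0],.04))
E
```

```text
[ 0.592 -0.095  0.274] [-2.5  4.3  0.6  0.4  1.2  0.5  1.5  4.6  2.2  0.4 -1.9 -2.2 -1.7 -3.2
  0.7 -2.3 -1.5 -0.3]
[ 0.584 -0.1    0.207] [-3.3  0.9 -3.  -0.8 -0.6 -0.1 -0.6  0.2  4.8  0.2  3.  -0.4  3.8  0.2]
[ 0.592 -0.097  0.255] [-1.3  3.4  2.1  1.1  2.7  1.2  1.2  4.1  2.4  1.5 -1.2 -2.9 -0.8 -3.4
  1.  -2.3 -1.4 -0.9 -3.5  0.5 -3.6 -0.  -2.9  0.3 -2.6 -0.4  5.  -1.1
  2.2  1.2  3.2  1.4]
mould [ 0.583 -0.184  0.249] [ 0.6  0.4 -0.5  0.3  0.1 -0.4 -0.2 -0.3]
in press -0.030442365644962083 -0.08137867034275534 -0.005733400581296483
pad [[ 0.568 -0.005  0.084]]
bowl [[ 0.495 -0.122  0.04 ]]
near [[ 0.506 -0.207  0.04 ]]
bowl [ 0.504 -0.123  0.04 ]
```

The guard's x in the press frame isn't given, so I'll fit it as a free parameter.

Run:
```python
from h import *
from cell import r
t=r.get_image("top"); s=r.get_image("side")
tc=lambda a:np.array([((u+.5)/5.4-.5+280,(v+.5)/5.4-.5+140) for u,v in a])
sc=lambda a:np.array([((u+.5)/5.5-.5+265,(v+.5)/5.5-.5+160) for u,v in a])
PT=[(130,160,95),(130,-150,95),(100,-150,95),(-130,160,12),(-130,-150,12)]
GT=[(59,149,98),(59,41,98),(-59,41,98),(-59,149,98)]
UT=tc([(62,152),(500,47),(509,90),(150,530),(582,430),(104,286),(262,247),(298,416),(150,450)])
GS=[(-59,149,98),(59,149,98),(59,41,98),(-59,41,98)]
PS=[(-130,160,12),(130,160,95),(100,160,95)]
US=sc([(483,360),(238,338),(280,215),(505,240),(575,540),(57,335),(112,340)])
np.set_printoptions(suppress=True,precision=4)
def f(p,w=(1,1)):
    g=np.array([p[3],0,0])
    A=np.vstack([np.array(PT)/1e3,np.array(GT)/1e3+g]); B=np.vstack([np.array(GS)/1e3+g,np.array(PS)/1e3])
    return np.concatenate([w[0]*(proj(t,place(p,A))-UT).ravel(),w[1]*(proj(s,place(p,B))-US).ravel()])
for w in((1,0),(0,1),(1,1)):
    p=least_squares(lambda q:f(q,w),[.59,-.1,.25,0],loss="soft_l1").x; print(p,f(p).round(1))
m=np.array([.583,-.184,.249])
c,sn=np.cos(p[2]),np.sin(p[2]);d=m[:2]-p[:2];print("mould in press",c*d[0]+sn*d[1],-sn*d[0]+c*d[1],m[2]-p[2])
```

```text
[ 0.6002 -0.0935  0.2371 -0.0198] [-1.9  0.1  1.9 -0.7  2.3 -0.6 -0.6  1.1  0.9  0.  -0.8 -0.7 -0.3 -0.6
  0.9  0.6 -1.6  1.5 -0.6  1.4 -0.7  0.4  0.4  0.8  0.8  0.5  0.3 -0.7
 -2.2  0.6 -1.2  0.9]
[ 0.5988 -0.0971  0.2377 -0.017 ] [-0.9  0.5  2.9 -0.4  3.2 -0.2  0.4  1.5  1.9  0.4  0.  -1.1  0.5 -1.
  1.8  0.3 -0.7  1.2 -0.6  0.7 -0.6 -0.3  0.5  0.2  0.7 -0.2  1.3 -1.4
 -1.  -0.  -0.   0.3]
[ 0.5994 -0.0954  0.2383 -0.0182] [-1.4  0.3  2.3 -0.6  2.7 -0.4 -0.   1.4  1.4  0.2 -0.4 -0.9  0.1 -0.8
  1.4  0.4 -1.1  1.3 -0.5  1.  -0.6  0.1  0.5  0.5  0.8  0.1  0.9 -1.1
 -1.5  0.3 -0.5  0.6]
mould in press -0.03686153454685907 -0.08224487317165481 0.01065420261102304
```

```bash
python3 -m inch '0.015 0.02 0 0 0 0 0.04; 0.05 0.065 0 0 0 -0.01 0.04; 0.085 0.11 0 0 0 -0.02 0.04; 0.12 0.155 0 0 0 -0.04 0.04; 0.155 0.2 0 0 0 -0.05 0.04; 0.19 0.245 0 0 0 -0.07 0.04; 0.225 0.29 0 0 0 -0.08 0.04; 0.255 0.33 0 0 0 -0.09 0.04; 0.28 0.365 0 0 0 -0.09 0.04; 0.29 0.375 0 0 0 -0.09 0.04'
python3 - <<'E'
from cell import r
import cv2
d=r.get_image("wrist"); cv2.imwrite("pics/wrist1.png",d["pixels"][:,:,::-1]); print(d["extrinsics"].round(3).tolist())
print(r.observe())
E
```

```text
time: 1.35
tcp_pos: [0.4921, -0.2148, 0.2229]
orientation: [0.993, 0.119, 0.0, 0.0]
wrist_force: [0.1, -0.4, -1.1]
grip_width: 0.456
[[0.236, -0.928, -0.289, 0.572], [-0.972, -0.225, -0.071, -0.196], [0.001, 0.297, -0.955, 0.385], [0.0, 0.0, 0.0, 1.0]]
{'time': 1.4, 'qpos': array([-0.42459914,  0.29573077,  1.82170161,  0.00341993,  1.02196946,
        0.90369798]), 'joint_vel': array([-0.09561063, -0.01366941,  0.02555098, -0.02625718, -0.00294615,
       -0.16703247]), 'joint_efforts': array([ -8.30306053, -46.87562585, -21.71821833,  -1.56066712,
         0.6062559 ,  -0.13981464]), 'tcp_pos': array([ 0.49617836, -0.21027125,  0.22314804]), 'orientation': array([ 9.92763926e-01,  1.20068548e-01,  1.69407958e-03, -6.79010477e-04]), 'wrist_force': array([1.95517044, 3.67084901, 0.31366268]), 'torque': array([ 0.15849479, -0.05982881,  0.024391  ]), 'grip_width': 0.45730581613460974}
```

View pics/wrist1.png

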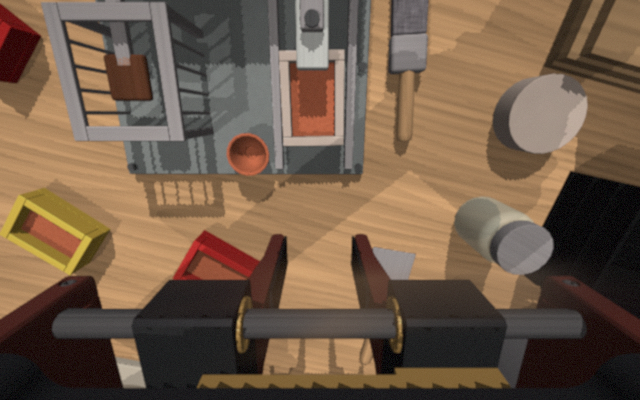

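The wrist view shows the mould straight in the lane between (277,50) and (345,145), the cage at (45–185, 5–138) and the bowl at (248,153). I'll let it settle and measure an enlarged crop.

Run:
```python
from cell import r
import cv2,pickle
d=r.get_image("wrist"); d=r.get_image("wrist");d=r.get_image("wrist"); pickle.dump(d,open("w2.pkl","wb"))
print(r.observe()["tcp_pos"],r.observe()["joint_vel"].round(3))
a=d["pixels"][0:190,20:400,::-1]
cv2.imwrite("pics/w2a.png",cv2.resize(a[:,:190],None,fx=3.1,fy=3.1,interpolation=cv2.INTER_CUBIC))
cv2.imwrite("pics/w2b.png",cv2.resize(a[:,190:],None,fx=3.1,fy=3.1,interpolation=cv2.INTER_CUBIC))
```

```text
[ 0.49165067 -0.21578787  0.22261743] [-0.047 -0.006  0.012 -0.004 -0.001 -0.004]
```

View pics/w2a.png

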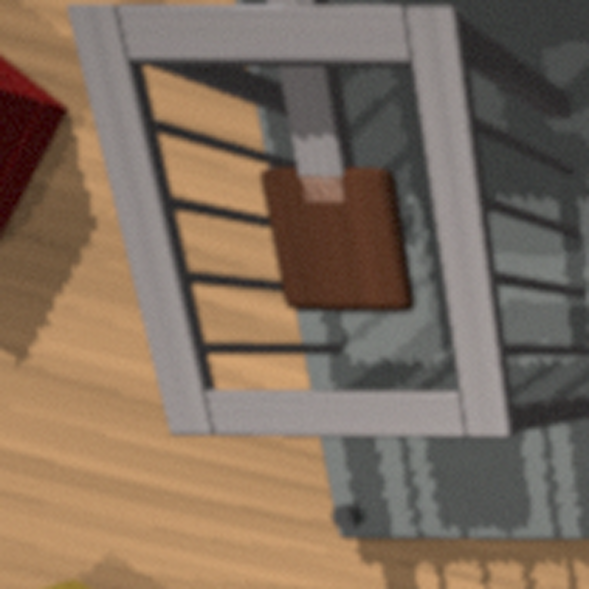

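View pics/w2b.png

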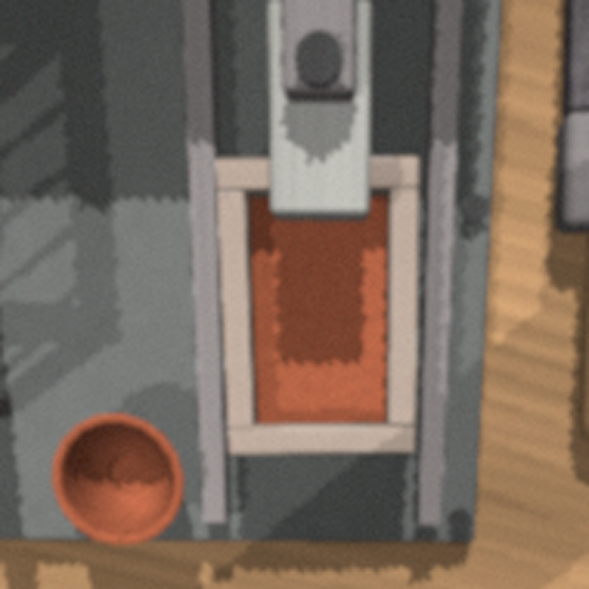

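Run:
```python
from h import *
import pickle
d=pickle.load(open("w2.pkl","rb"))
A=lambda a:np.array([((u+.5)/3.1-.5+20,(v+.5)/3.1-.5) for u,v in a]);B=lambda a:A(a)+[190,0]
np.set_printoptions(suppress=True,precision=4)
g,e=fit([(d,[(59,54,98),(59,-54,98),(-59,-54,98),(-59,54,98)],A([(70,8),(455,8),(510,434),(172,434)]))],[.56,0,.24]);print("guard",g,e.round(1))
m,e=fit([(d,[(-50,35,48),(-50,-35,48),(50,-35,48),(50,35,48)],B([(232,453),(414,451),(419,157),(217,157)]))],[.56,0,.24]);print("mould",m,e.round(1))
fl=ray(d,A([(340,538)])[0],.012);fr=ray(d,B([(470,541)])[0],.012);v=fl-fr;print("bed",fl,fr,np.linalg.norm(v),np.arctan2(-v[0],v[1]))
pl=ray(d,B([(270,213)])[0],.083);pr=ray(d,B([(369,213)])[0],.083);print("platen front(-10,-85+-16,83)",pl,pr)
b=ray(d,B([(118,478)])[0],.04);
for P in ([.5994,-.0954,.238],):
  c,s=np.cos(P[2]),np.sin(P[2])
  for n,q in dict(g=g,m=m,fl=fl,fr=fr,pl=pl,pr=pr,b=b).items():
    D=np.array(q[:2])-P[:2]; print(n,c*D[0]+s*D[1],-s*D[0]+c*D[1])
```

```text
guard [ 0.5599 -0.0082  0.2378] [-1.2 -1.2  0.4 -0.4  0.9  1.7 -0.2  1.1]
mould [ 0.5845 -0.1863  0.2519] [-1.   0.3  0.6  0.5  0.7 -0.6 -0.4 -0. ]
bed [0.4389 0.0288 0.012 ] [ 0.5113 -0.2689  0.012 ] 0.3063889979157669 0.23886072387845061
platen front(-10,-85+-16,83) [ 0.6075 -0.1652  0.083 ] [ 0.615  -0.1951  0.083 ]
g -0.017834893535565912 0.09408164454258616
m -0.03594312925647511 -0.08480643942357917
fl -0.12674787346350735 0.1585017886350883
fr -0.1264841571694689 -0.14788709578721593
pl -0.008551109680365387 -0.0697876766738001
pr -0.00838350910520041 -0.10054817879282958
b -0.09665758374194373 -0.006407147701803131
```

Both views agree: the press is at (0.600, -0.0955, yaw 0.238) and the mould is about 56 mm short. Next I'll descend behind the mould.

```bash
python3 -m inch '0.002 0.004 -0.015 0 0 0 0.04; 0.004 0.008 -0.045 0 0 0 0.04; 0.004 0.008 -0.075 0 0 0 0.04; 0.004 0.008 -0.105 0 0 0 0.04; 0.004 0.008 -0.135 0 0 0 0.04; 0.004 0.008 -0.16 0 0 0 0.04; 0.004 0.008 -0.18 0 0 0 0.04; 0.004 0.008 -0.19 0 0 0 0.04; 0.004 0.008 -0.191 0 0 0 0.04; 0.004 0.008 -0.191 0 0 0 0.04'
python3 - <<'E'
from cell import r
import cv2
d=r.get_image("wrist"); cv2.imwrite("pics/wrist3.png",d["pixels"][:,:,::-1])
d=r.get_image("side"); cv2.imwrite("pics/side3.png",cv2.resize(d["pixels"][150:290,240:440,::-1],None,fx=4,fy=4,interpolation=cv2.INTER_CUBIC))
o=r.observe();print(o["tcp_pos"],o["wrist_force"],o["joint_vel"].round(3))
E
```

```text
time: 2.55
tcp_pos: [0.4952, -0.2095, 0.0321]
orientation: [0.993, 0.118, 0.0, 0.0]
wrist_force: [0.5, -0.5, 0.0]
grip_width: 0.457
[ 0.49580406 -0.20934278  0.03271526] [ 0.17317341 -0.93669787 -0.40962541] [ 0.007 -0.005  0.001  0.    -0.002  0.002]
```

View pics/wrist3.png

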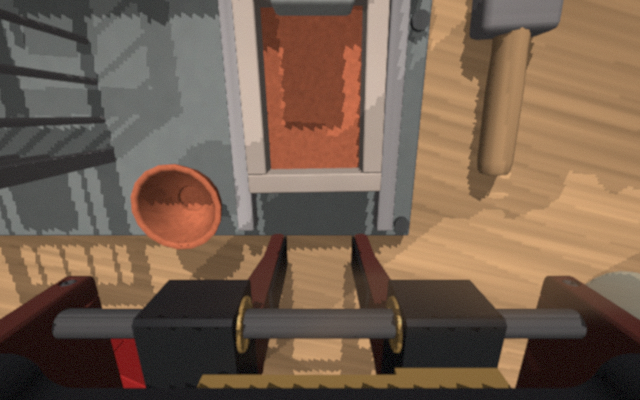

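View pics/side3.png

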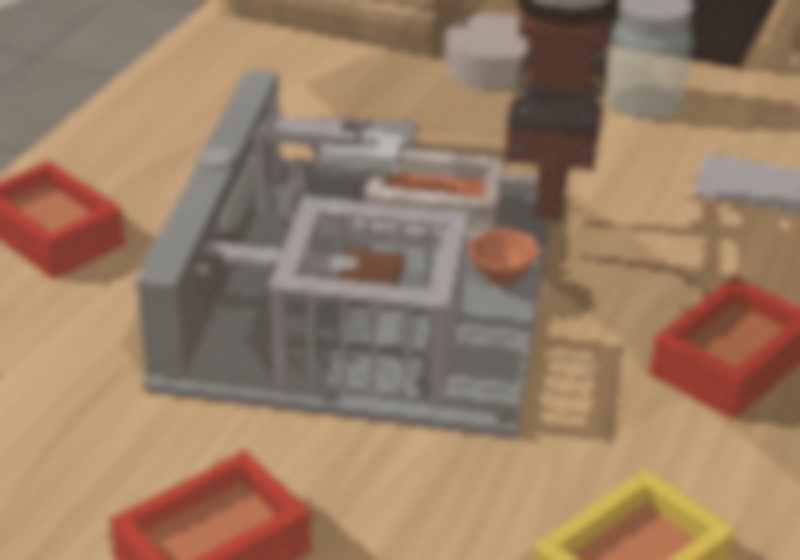

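The fingers are centred behind the mould: the mould's middle is at column 318 and the fingers' at 319. I'll push along (0.972, 0.236).

```bash
python3 -m inch '0.005 0.001 0 0 0 0 0.04; 0.012 0.003 0 0 0 0 0.04; 0.019 0.005 0 0 0 0 0.04; 0.026 0.006 0 0 0 0 0.04; 0.032 0.008 0 0 0 0 0.04; 0.038 0.009 0 0 0 0 0.04; 0.044 0.011 0 0 0 0 0.04; 0.05 0.012 0 0 0 0 0.04; 0.055 0.013 0 0 0 0 0.04; 0.06 0.0145 0 0 0 0 0.04'
python3 - <<'E'
from cell import r
import cv2
d=r.get_image("wrist"); cv2.imwrite("pics/wrist4.png",d["pixels"][:,:,::-1])
o=r.observe();print(o["tcp_pos"],o["wrist_force"])
E
```

```text
time: 3.65
tcp_pos: [0.5545, -0.1939, 0.0314]
orientation: [0.993, 0.119, -0.001, -0.0]
wrist_force: [-4.7, -0.9, 3.1]
grip_width: 0.456
[ 0.55561268 -0.19382256  0.03150577] [-2.14189851 -0.14086485 -0.6490276 ]
```

View pics/wrist4.png

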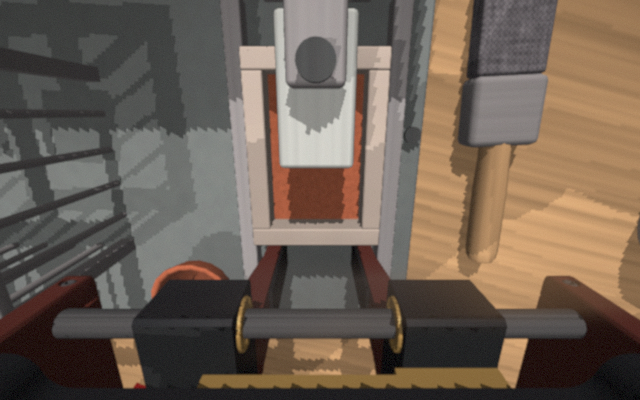

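The mould is sliding straight with about 5 N of push, and about 26 mm remain.

```bash
python3 -m inch '0.003 0.0007 0 0 0 0 0.04; 0.006 0.0015 0 0 0 0 0.04; 0.009 0.002 0 0 0 0 0.04; 0.012 0.003 0 0 0 0 0.04; 0.014 0.0035 0 0 0 0 0.04; 0.016 0.004 0 0 0 0 0.04; 0.018 0.0045 0 0 0 0 0.04; 0.02 0.005 0 0 0 0 0.04; 0.021 0.005 0 0 0 0 0.04; 0.022 0.0053 0 0 0 0 0.04'
python3 -m inch '0.001 0.0002 0 0 0 0 0.04; 0.002 0.0005 0 0 0 0 0.04;0.002 0.0005 0 0 0 0 0.04'
```

```text
time: 4.7
tcp_pos: [0.5773, -0.1889, 0.0316]
orientation: [0.993, 0.119, -0.0, -0.0]
wrist_force: [-2.5, -0.4, -1.5]
grip_width: 0.452
time: 5.0
tcp_pos: [0.5795, -0.1884, 0.0318]
orientation: [0.993, 0.119, 0.0, 0.0]
wrist_force: [-3.0, 0.2, -2.4]
grip_width: 0.454
```

```bash
python3 -m inch '0.001 0.0002 0 0 0 0 0.04; 0.002 0.0005 0 0 0 0 0.04;0.002 0.0005 0 0 0 0 0.04'
python3 -m inch '0.001 0.0002 0 0 0 0 0.04; 0.002 0.0005 0 0 0 0 0.04;0.002 0.0005 0 0 0 0 0.04'
```

```text
time: 5.3
tcp_pos: [0.5815, -0.1879, 0.0318]
orientation: [0.993, 0.119, 0.0, 0.0]
wrist_force: [-1.9, -0.7, -1.3]
grip_width: 0.457
time: 5.6
tcp_pos: [0.5818, -0.1877, 0.0318]
orientation: [0.993, 0.119, -0.001, -0.0]
wrist_force: [-7.9, -4.0, 4.6]
grip_width: 0.459
```

```bash
python3 -m inch '0.001 0.0002 0 0 0 0 0.04; 0.002 0.0005 0 0 0 0 0.04;0.002 0.0005 0 0 0 0 0.04;0.002 0.0005 0 0 0 0 0.04'
python3 - <<'E'
from cell import r
import cv2
d=r.get_image("wrist"); cv2.imwrite("pics/wrist5.png",d["pixels"][:,:,::-1])
o=r.observe();print(o["tcp_pos"],o["wrist_force"])
E
```

```text
time: 6.0
tcp_pos: [0.5818, -0.1877, 0.0318]
orientation: [0.993, 0.119, -0.003, -0.0]
wrist_force: [-14.6, -6.8, 9.2]
grip_width: 0.453
[ 0.58187387 -0.18768679  0.03177005] [-15.63514422  -7.36147506  10.11702665]
```

View pics/wrist5.png

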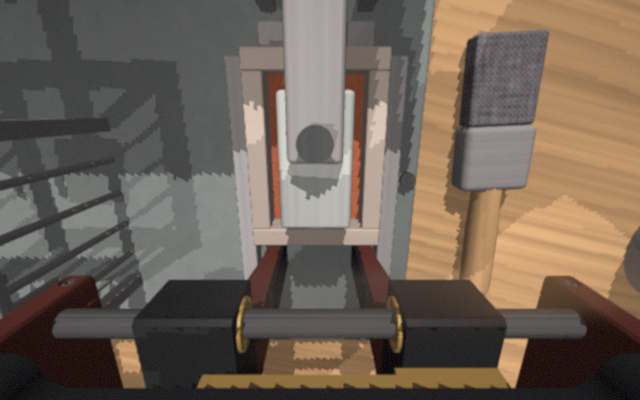

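The mould is home: a 16 N push gives no further motion, and the near wall sits at row 237 just in front of the platen. I'll back off, rise and close the fingers.

```bash
python3 -m inch '-0.006 -0.0015 0 0 0 0 0.04; -0.016 -0.004 0 0 0 0 0.04; -0.03 -0.007 0 0 0 0 0.04; -0.04 -0.01 0.01 0 0 0 0.04; -0.05 -0.012 0.035 0 0 0 0.04; -0.055 -0.013 0.065 0 0 0 0.02; -0.055 -0.013 0.095 0 0 0 0; -0.055 -0.013 0.125 0 0 0 0; -0.055 -0.013 0.15 0 0 0 0; -0.055 -0.013 0.165 0 0 0 0' 20
python3 -m inch '0.003 0.015 0.003 0 0 0 0; 0.01 0.05 0.003 0 0 0 0; 0.015 0.085 0.003 0 0 0 0; 0.02 0.12 0.003 0 0 0 0; 0.023 0.15 0.003 0 0 0 0; 0.025 0.17 0.003 0 0 0 0; 0.025 0.18 0.003 0 0 0 0; 0.025 0.184 0.003 0 0 0 0; 0.025 0.184 0.003 0 0 0 0'
python3 - <<'E'
from cell import r
import cv2
for i in range(3): d=r.get_image("wrist")
cv2.imwrite("pics/wrist6.png",d["pixels"][:,:,::-1])
d=r.get_image("side"); cv2.imwrite("pics/side6.png",cv2.resize(d["pixels"][130:280,240:440,::-1],None,fx=4,fy=4,interpolation=cv2.INTER_CUBIC))
o=r.observe();print(o["tcp_pos"],o["wrist_force"],o["orientation"])
E
```

```text
time: 7.05
tcp_pos: [0.5306, -0.2004, 0.1997]
orientation: [0.993, 0.119, 0.002, 0.001]
wrist_force: [0.5, -0.1, -0.2]
grip_width: 0.042
time: 7.95
tcp_pos: [0.5548, -0.0157, 0.1994]
orientation: [0.993, 0.119, -0.0, -0.0]
wrist_force: [0.1, -0.9, -0.4]
grip_width: 0.008
[ 0.55519391 -0.01672415  0.1996379 ] [-0.64850633 -0.15990048  0.87811979] [ 9.93007826e-01  1.18048533e-01 -1.20108093e-05  4.44119478e-05]
```

View pics/wrist6.png

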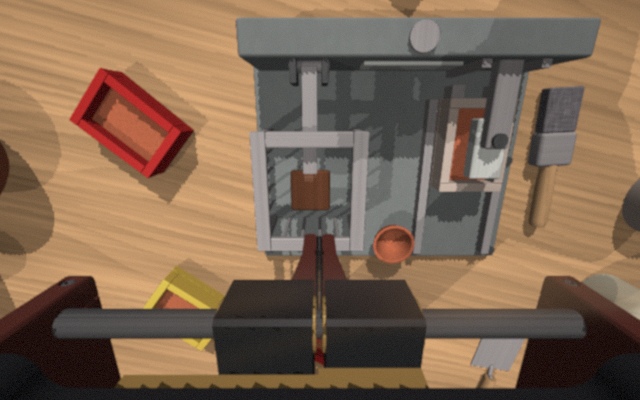

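View pics/side6.png

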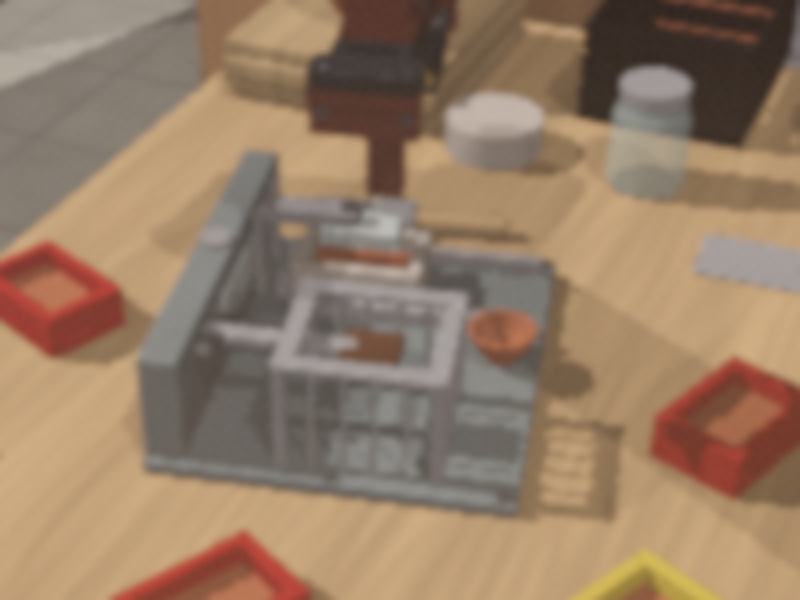

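Run:
```python
from cell import r
import cv2,pickle
d=r.get_image("wrist"); pickle.dump(d,open("w7.pkl","wb"))
a=d["pixels"][85:265,235:385,::-1]
cv2.imwrite("pics/w7a.png",cv2.resize(a,None,fx=3.3,fy=3.3,interpolation=cv2.INTER_CUBIC))
a=d["pixels"][75:265,385:525,::-1]
cv2.imwrite("pics/w7b.png",cv2.resize(a,None,fx=3,fy=3,interpolation=cv2.INTER_CUBIC))
```

```text
(no output)
```

View pics/w7a.png

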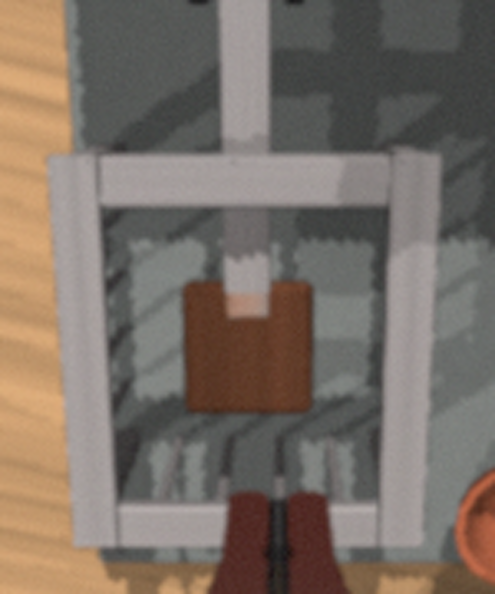

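View pics/w7b.png

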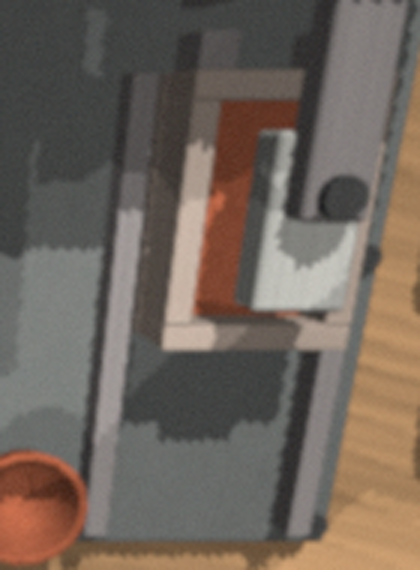

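Run:
```python
from h import *
import pickle
d=pickle.load(open("w7.pkl","rb"))
A=lambda a:np.array([((u+.5)/3.3-.5+235,(v+.5)/3.3-.5+85) for u,v in a]);B=lambda a:np.array([((u+.5)/3-.5+385,(v+.5)/3-.5+75) for u,v in a])
np.set_printoptions(suppress=True,precision=4)
g,e=fit([(d,[(59,54,98),(59,-54,98),(-59,-54,98),(-59,54,98)],A([(48,157),(440,155),(422,545),(75,545)]))],[.56,0,.24]);print("guard",g,e.round(1))
print("pad",ray(d,A([(248,347)])[0],.084))
c,s=np.cos(.238),np.sin(.238)
for n,q in dict(nl=(163,350),fl=(192,70)).items():
  D=ray(d,B([q])[0],.048)[:2]-[.6,-.0955]; print(n,c*D[0]+s*D[1],-s*D[0]+c*D[1])
```

```text
guard [ 0.5606 -0.0071  0.2396] [-1.  -0.6  0.8 -0.3  0.6  0.7 -0.4  1. ]
pad [ 0.5618 -0.0069  0.084 ]
nl -0.027671048069523047 -0.050206466357398956
fl 0.07190917864587287 -0.04780822056345363
```

All readings agree: the mould is home (near end at x≈-28 mm) and the pad centre is at (0.5605, -0.007). I'll move over the window and descend to just above the pad.

```bash
python3 -m inch '0.003 0.005 0 0 0 0 0; 0.0055 0.009 0 0 0 0 0; 0.0055 0.009 -0.01 0 0 0 0; 0.0055 0.009 -0.03 0 0 0 0; 0.0055 0.009 -0.05 0 0 0 0; 0.0055 0.009 -0.065 0 0 0 0; 0.0055 0.009 -0.08 0 0 0 0; 0.0055 0.009 -0.09 0 0 0 0; 0.0055 0.009 -0.095 0 0 0 0; 0.0055 0.009 -0.095 0 0 0 0'
python3 - <<'E'
from cell import r
import cv2
for i in range(2): d=r.get_image("wrist")
cv2.imwrite("pics/wrist8.png",d["pixels"][:,:,::-1])
d=r.get_image("side"); cv2.imwrite("pics/side8.png",cv2.resize(d["pixels"][130:280,240:440,::-1],None,fx=4,fy=4,interpolation=cv2.INTER_CUBIC))
o=r.observe();print(o["tcp_pos"],o["wrist_force"],o["orientation"])
E
```

```text
time: 9.2
tcp_pos: [0.5603, -0.0069, 0.1039]
orientation: [0.993, 0.119, -0.001, -0.0]
wrist_force: [0.9, -0.3, 0.3]
grip_width: 0.005
[ 0.56122518 -0.00690204  0.10523566] [0.11453049 0.34136663 0.53878235] [9.92940717e-01 1.18610456e-01 5.35065051e-04 7.98369895e-05]
```

View pics/wrist8.png

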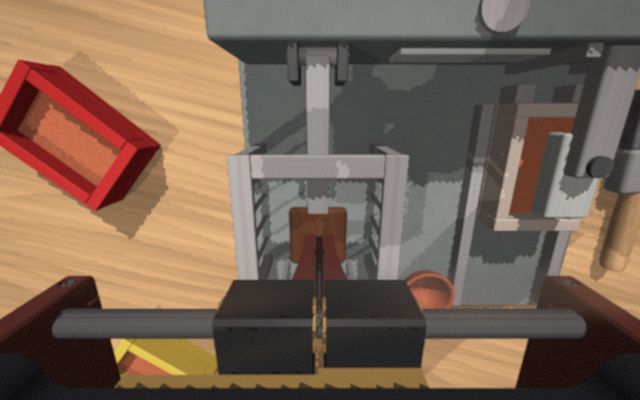

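View pics/side8.png

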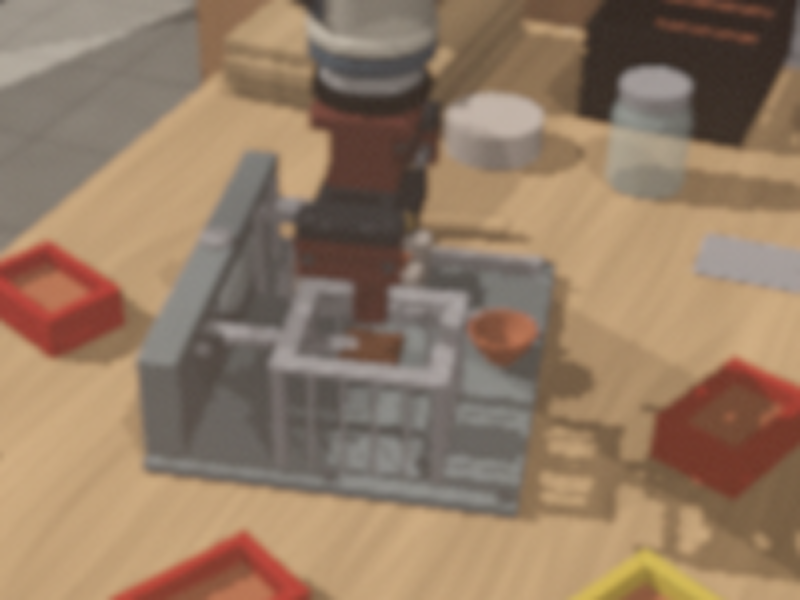

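Run:
```python
from h import *
from cell import r
s=r.get_image("side"); o=r.observe(); p=o["tcp_pos"]
for h in (0,.02,.04,.05,.06,.07,.08): print(h,(proj(s,np.array([p+[0,0,h]]))[0]-[240,130])*4)
print((proj(s,np.array([[.555,-.0157,.1995],[.555,-.0157,.2495]]))-[240,130])*4)
```

```text
0 [369.0843616  318.52543464]
0.02 [369.19082956 293.8370309 ]
0.04 [369.29959455 268.61598146]
0.05 [369.35486178 255.80029866]
0.06 [369.4107317  242.84486081]
0.07 [369.46721422 229.74736933]
0.08 [369.52431947 216.50547496]
[[384.02761477 193.27001665]
 [384.73645222 123.90401597]]
```

Run:
```python
from h import *
from cell import r
import pickle
s=r.get_image("side"); w=r.get_image("wrist"); o=r.observe(); p=o["tcp_pos"]
ob=[(s,(295/4+240,268/4+130),1),(s,(405/4+240,282/4+130),-1)]
# front lower edge corners in wrist image: (229,281),(411,281)
yaw=.238;c,sn=np.cos(yaw),np.sin(yaw)
P=lambda f,y,h:np.array([p+[c*f-sn*y,sn*f+c*y,h]])
def f(q):
    F,Y,h,Fb=q
    return np.r_[proj(s,P(F,Y,h))[0]-ob[0][1],proj(s,P(-Fb,Y,h))[0]-ob[1][1],proj(w,P(F,Y,h))[0]-[229,281],proj(w,P(F,-Y,h))[0]-[411,281]]
q=least_squares(f,[.03,.03,.06,.03]);print(q.x,f(q.x).round(1))
```

```text
[0.0200207  0.0356037  0.06439715 0.02987824] [ 8.4 -1.3  0.3 -2.8 -3.8 -0.6 -3.2 -0.7]
```

The wide finger part starts about 64 mm above the tip, so it stays well above the cage. I'll press down gradually.

```bash
python3 -m inch '0 0 -0.005 0 0 0 0; 0 0 -0.01 0 0 0 0; 0 0 -0.015 0 0 0 0; 0 0 -0.019 0 0 0 0; 0 0 -0.022 0 0 0 0; 0 0 -0.025 0 0 0 0; 0 0 -0.028 0 0 0 0; 0 0 -0.031 0 0 0 0; 0 0 -0.034 0 0 0 0; 0 0 -0.035 0 0 0 0'
python3 -m inch '0 0 -0.001 0 0 0 0; 0 0 -0.002 0 0 0 0; 0 0 -0.002 0 0 0 0'
```

```text
time: 10.5
tcp_pos: [0.5607, -0.0069, 0.0699]
orientation: [0.993, 0.119, -0.0, -0.0]
wrist_force: [-2.9, 0.1, 9.5]
grip_width: 0.002
time: 10.8
tcp_pos: [0.5608, -0.0069, 0.069]
orientation: [0.993, 0.119, 0.0, -0.0]
wrist_force: [-6.8, 0.4, 17.0]
grip_width: 0.0
```

```bash
python3 -m inch '0 0 -0.001 0 0 0 0; 0 0 -0.001 0 0 0 0; 0 0 -0.001 0 0 0 0; 0 0 -0.001 0 0 0 0; 0 0 -0.001 0 0 0 0; 0 0 -0.001 0 0 0 0; 0 0 -0.001 0 0 0 0; 0 0 -0.001 0 0 0 0; 0 0 -0.001 0 0 0 0; 0 0 -0.001 0 0 0 0'
python3 - <<'E'
from cell import r
import cv2
d=r.get_image("wrist"); cv2.imwrite("pics/wrist9.png",d["pixels"][:,:,::-1])
d=r.get_image("side"); cv2.imwrite("pics/side9.png",cv2.resize(d["pixels"][130:280,240:440,::-1],None,fx=4,fy=4,interpolation=cv2.INTER_CUBIC))
o=r.observe();print(o["time"],o["tcp_pos"],o["wrist_force"])
E
```

```text
time: 11.8
tcp_pos: [0.5608, -0.0069, 0.0689]
orientation: [0.993, 0.119, 0.0, -0.0]
wrist_force: [-9.8, 0.3, 25.1]
grip_width: 0.003
11.9 [ 0.56081958 -0.00686189  0.06887239] [-9.57522631 -0.14839572 25.67760947]
```

View pics/wrist9.png

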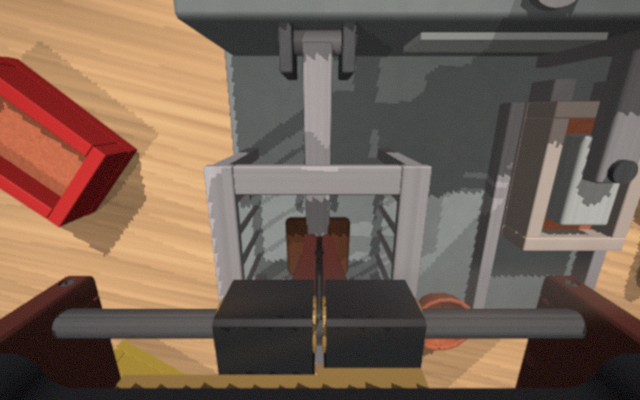

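View pics/side9.png

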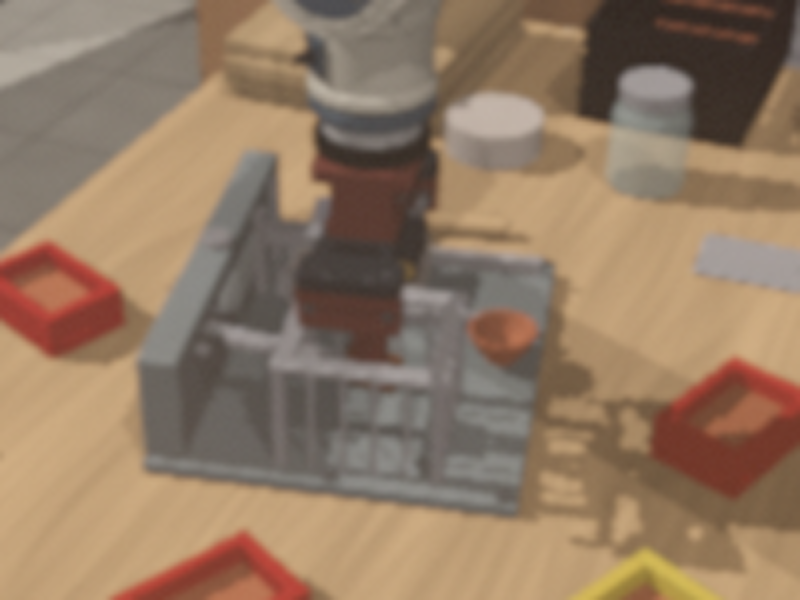

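The lever is against its hard stop (the tip stays at z=0.069 while force rises to 25 N), and the platen is down inside the mould. I've held it for over a second. I'll hold a little longer, then withdraw straight up.

```bash
python3 -m inch '0 0 0 0 0 0 0; 0 0 0 0 0 0 0; 0 0 0 0 0 0 0; 0 0 0 0 0 0 0; 0 0 0 0 0 0 0'
python3 -m inch '0 0 0.003 0 0 0 0; 0 0 0.007 0 0 0 0; 0 0 0.012 0 0 0 0; 0 0 0.018 0 0 0 0; 0 0 0.026 0 0 0 0; 0 0 0.036 0 0 0 0; 0 0 0.055 0 0 0 0; 0 0 0.08 0 0 0 0; 0 0 0.11 0 0 0 0; 0 0 0.135 0 0 0 0'
python3 -m inch '-0.003 0 0.01 0 0 0 0; -0.015 -0.01 0.02 0 0 0 0; -0.03 -0.03 0.02 0 0 0 0; -0.04 -0.05 0.02 0 0 0 0; -0.05 -0.07 0.02 0 0 0 0; -0.055 -0.085 0.02 0 0 0 0; -0.06 -0.09 0.02 0 0 0 0; -0.06 -0.09 0.02 0 0 0 0; -0.06 -0.09 0.02 0 0 0 0'
python3 - <<'E'
from cell import r
import cv2
for i in range(3): d=r.get_image("wrist")
cv2.imwrite("pics/wrist10.png",d["pixels"][:,:,::-1])
d=r.get_image("side"); cv2.imwrite("pics/side10.png",cv2.resize(d["pixels"][130:280,240:440,::-1],None,fx=4,fy=4,interpolation=cv2.INTER_CUBIC))
o=r.observe();print(o["time"],o["tcp_pos"],o["wrist_force"])
E
```

```text
time: 12.4
tcp_pos: [0.5608, -0.0069, 0.0689]
orientation: [0.993, 0.119, 0.0, 0.0]
wrist_force: [-9.1, 0.5, 26.0]
grip_width: 0.004
time: 13.4
tcp_pos: [0.561, -0.0069, 0.2036]
orientation: [0.993, 0.119, 0.001, 0.0]
wrist_force: [-0.4, 0.1, 0.4]
grip_width: 0.005
time: 14.3
tcp_pos: [0.5003, -0.0967, 0.2214]
orientation: [0.993, 0.118, -0.0, -0.0]
wrist_force: [-0.6, 0.0, -0.8]
grip_width: 0.009
14.5 [ 0.50092212 -0.09638809  0.22159644] [-0.38252989 -0.33960651  0.09154131]
```

View pics/wrist10.png

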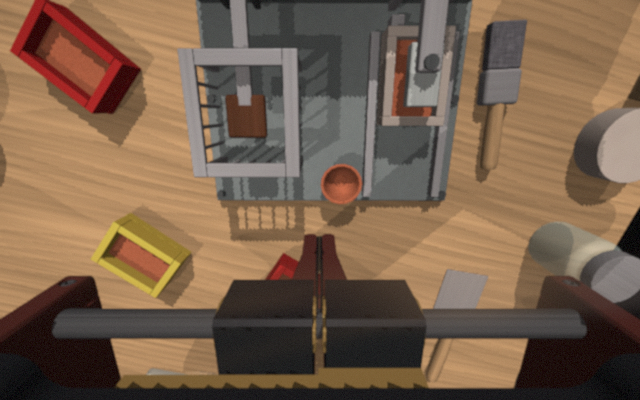

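View pics/side10.png

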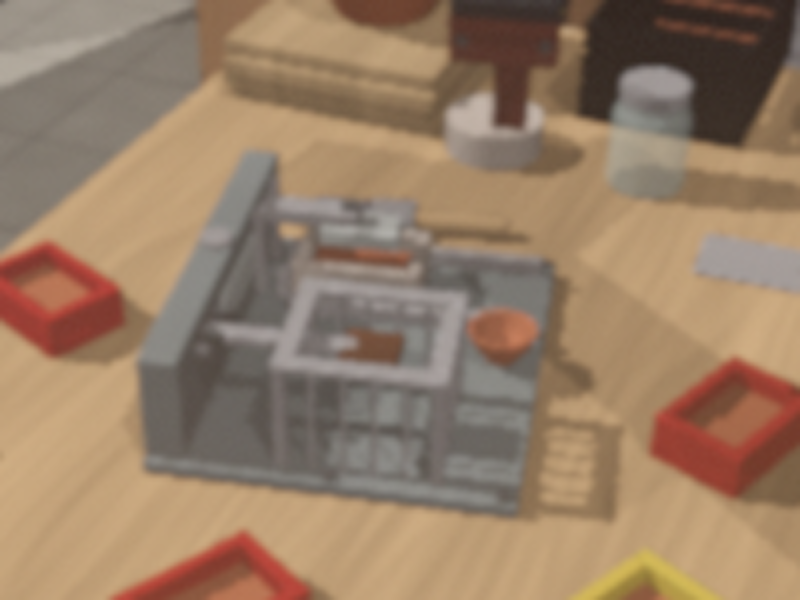

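The lever pad is back up at (245,116), with the side view the same as before the press. The mould is home with its near edge at row 122, and the bystanders haven't moved. I'll check the mould's x and then hand in.

Run:
```python
from h import *
from cell import r
d=r.get_image("wrist")
D=ray(d,(385,124),.048)[:2]-[.6,-.0955];c,s=np.cos(.238),np.sin(.238);print(c*D[0]+s*D[1],-s*D[0]+c*D[1])
print(r.job_done(), r.observe()["time"])
```

```text
-0.026042186923067215 -0.053287290847746846
the job is handed in; nothing more can be done
the job is handed in; nothing more can be done
```

I pushed the mould about 56 mm along its lane against the stops, pressed the lever fully down through the window, let it come back up, withdrew and handed the job in. The hand-in gave no verdict.

- **Mould:** it stopped moving as the push rose to about 16 N along the lane. The last wrist picture puts its near end at x ≈ -26 mm in the press's frame. Home is -30, and these readings are good to a few mm, so I take it as home.
- **Lever:** the pad held at its stop for about 1.5 s, with 25 N on it and the tip steady at z = 0.069 m. The last side view shows the pad back up as it was before the press.
- **Clearance:** the fingers stayed near the middle of the window, and the wrist force read near zero once clear of the pad. The pots and tools in view had not visibly moved. The job took about 14.5 s of the 48 s allowed.
- **Disagreements:** my first fit of the press wrongly assumed the guard sat at x = 0, giving errors of about 4 pixels. With that left free, the guard came out at x ≈ -18 mm and the overhead, side and wrist views agreed to within a few mm. A tip height of 0.069 m is about 1 mm short of the stated 16 mm travel, within calibration error.

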